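# Wedge the rocking bench scale level

## Task

The grey bench scale has lost the rubber pad of its front right foot and has rocked down onto that corner. Slide the yellow wedge, thin end first, under its right-hand edge below the orange tape until the scale stands level and firm, with its three good feet and the wedge all carrying it and no good foot lifted clear, then let go and leave the wedge in place. Do not shove the scale along the bench, lean on it or force the wedge, and leave the other things alone.

Things in the scene. Friction and masses are not known exactly. Their poses are not given: they have to be found in the camera images.
- scale: bench scale, about 2 kg, 250 x 250 mm, 72 mm high: sloping grey console in front (36 mm high at its front edge), blue pan behind. Origin: middle of its footprint at the height of the pads' undersides (within 0.6 mm); x points from the front edge to the back, y to its left, z up. Starts rocked 0.03 to 0.07 rad onto its front right corner, on a bare steel stud 7 mm long.
- tape (a point): on the lower right-hand edge of the scale under the orange tape, at x -60, y -125, z 12 to 16 mm in the scale's frame: where the wedge goes in, along the scale's +y, square to the edge. Starts about 7 mm above the bench, ends 10.5 to 17.5 mm above it. The bare stud (16 mm across) stands at x -100, y -100, so keep the wedge centred within 15 mm of this point.
- foot_front_left: black rubber pad, 20 mm across, of the scale's front left foot, 100 mm left from the scale's middle line and 100 mm ahead of its centre. Origin: centre of the pad's underside. Its underside lies 11.4 to 16.6 mm below the housing's underside, as the feet are screwed out, and the three pads, worn unevenly, differ by up to 1.2 mm, and the rubber squashes a few tenths of a mm under load.
- foot_back_left: black rubber pad, 20 mm across, of the scale's back left foot, 100 mm left from the scale's middle line and 100 mm behind its centre. Origin: centre of the pad's underside. Its underside lies 11.4 to 16.6 mm below the housing's underside, as the feet are screwed out, and the three pads, worn unevenly, differ by up to 1.2 mm, and the rubber squashes a few tenths of a mm under load.
- foot_back_right: black rubber pad, 20 mm across, of the scale's back right foot, 100 mm right from the scale's middle line and 100 mm behind its centre. Origin: centre of the pad's underside. Its underside lies 11.4 to 16.6 mm below the housing's underside, as the feet are screwed out, and the three pads, worn unevenly, differ by up to 1.2 mm, and the rubber squashes a few tenths of a mm under load.
- wedge: yellow plastic wedge, 30 mm wide: 80 mm taper, 2.5 mm thick at the tip rising 1:4 to 22.5 mm, then a 35 mm ribbed heel 22.5 mm high; 115 mm long, 70 g. It holds by friction when let go. Origin: middle of the tip's lower edge; x points from heel to tip, z up.
- wedge_tip (a point): middle of the lower edge of the wedge's thin end, at the origin of the wedge's frame; it ends up 28 to 66 mm inside the right-hand edge, depending on the pads.
- wedge_grip (a point): middle of the wedge's heel, where to grip across its 30 mm width (along the wedge's y): 97.5 mm behind the tip, 12.5 mm above the underside. Pushing it meets 2 to 4 N while the corner rises (with some pads up to twice that near the end), then climbs within 3 mm or so to 2.5 to 4 times the first force as all feet carry; past that a good foot lifts and the force stays level.
- spacer: bystander: flat steel bar, 100 x 32 x 12 mm; origin at the centre of its underside, long axis x.
- beaker: bystander: glass beaker, 60 mm across, 85 mm high; origin at the centre of its foot.
- check_weight: bystander: brass check weight, 48 mm across, 66 mm high; origin at the centre of its foot.
- scraper: bystander: spatula with an orange handle lying on the bench, long axis x, handle to -x.
- marker: bystander: black and blue marker pen lying on the bench, 125 mm long, long axis x.
- dropper: bystander: amber glass bottle with a black cap, 44 mm across, 110 mm high; origin at the centre of its foot.
There are look-alikes about, which are no part of the job. What is meant by the wedge is not blue or green, and is the smaller of those in its own colour.

How it is judged (in metres and radians):
On the way:
1. the wedge's thin end has gone in under the right-hand edge by the tape while the scale is still rocked down (y of wedge_tip in the frame of scale between -0.118 and -0.02 m and x of wedge_tip in the frame of scale between -0.09 and -0.03 m and z of wedge_tip in the frame of scale below 0.012 m and angle between scale's own z axis and vertical above 0.018 rad), for 0.1 s.
At the end, for the whole second after the job is handed in: the scale is within 0.012 rad of level and within 12 mm of where it stood, each of the three good feet bears at least 0.5 N and the wedge at least 1 N; the wedge lies flat, in from the right by the tape (tip 10 mm or more inside, 30 to 90 mm ahead of the middle), heel outside; both still (angle between scale's own z axis and vertical below 0.012 rad and contact force between each of foot_front_left, foot_back_left, foot_back_right and anything else above 0.5 N and contact force between wedge and scale above 1 N and y of wedge_tip in the frame of scale above -0.115 m and y of wedge_grip in the frame of scale below -0.125 m and x of wedge_tip in the frame of scale between -0.09 and -0.03 m and angle between wedge's own z axis and vertical below 0.06 rad and distance of scale from where it was at the start of the episode below 0.012 m and linear speed of each of scale, wedge below 0.01 m/s); the robot touches nothing.
It fails at once if the wedge is forced: more than 20 N between wedge and scale (contact force between wedge and scale above 20 N).
It fails at once if the robot itself leans on the scale or lifts it: more than 6 N (contact force between any of the arm, the fingers and scale above 6 N).
It fails at once if the scale is shoved more than 15 mm (distance of scale from where it was at the start of the episode above 0.015 m).
It fails at once if another thing on the bench is moved more than 30 mm (distance of any of spacer, beaker, check_weight, scraper, marker, dropper from where it was at the start of the episode above 0.03 m).
It also fails if it takes over 67 s, if anything falls off the work surface, if the arm or the gripper's body presses on something with over 40 N, if the wrist force passes 120 N, or if a joint passes its speed limit or range.

## Robot

A 6-joint arm with a two-finger parallel gripper is mounted at the origin on the work surface. World frame = base frame: x ahead of the robot, y to its left, z up, the work surface at z = 0. Lengths are in m, angles in degrees, forces in N, time in s.
With the tool pointing down it reaches from about 0.25 to 0.725 m from the base axis. Payload 9.7 kg.
Tool frame: the origin (TCP) lies midway between the tips of the shut fingers; the grasp point (between the pads) lies 19 mm behind it; z points along the fingers, y is the line along which they close (so a half turn about z gives the same grasp; the last joint's range is limited). The gripper opens to 85 mm and grips with 20 to 120 N. Pads are 22 mm wide; open, the fingers measure 114 mm over their backs; the gripper's body (76 mm by 85 mm) begins 54 mm behind the grasp point. The pads swing forward as they close: fully open they stand 13 mm farther back than shut.
Start: joints at [75.344, 4.979, 10.078, 95.1, 0, 90], TCP at [0.139, 0.532, 0.197] pointing down, gripper open.
Joint ranges: [-179.16, 179.16], [-48.56, 103.87], [-65.8, 70.77], [-126.05, 130.52], [-82.76, 87.17], [-180, 180]. Speed limits (degrees/s): [127.2, 127.2, 147.25, 180, 180, 180].

## Interface

Orientations are given as [roll, pitch, yaw] about the fixed x, y, z axes, in that order (R = Rz(yaw) Ry(pitch) Rx(roll)).
In Python, from workcell import * gives the robot as it stands.
- The arm moves only by the tool servo_tool, never from a script. Its argument "moves" is a list of rows, each a list of 4 numbers: the shift along the world's x, y, z in a scale on which 1.0 is 1000 mm, then the turn about the world's z in parts of the range, where 1.0 means 2 pi rad. A call has 1 to 20 rows; each row is the pose to reach, as a shift and turn from the pose commanded when the call began; what a row does not reach only later rows make up. A row lasts 1/12 s, in which the tool goes at most 41.7 mm and 7.16 degrees, less where a joint would pass 70% of its speed; a pose out of reach is approached as far as the arm can. No shift or turn number may pass 1 either way. A call with a gripper value outside its range is refused whole. "claw" is the closure, from 0 (fully open) to 1 (shut), set as the call begins (left out, the last holds). The fingers move at their own pace and stop on an object; "force" is the grip in N (left out, the last holds). Time passes only in rows, so rows that repeat a pose let the fingers close. It gives the time, the measured TCP pose, the force, the opening and the grip force at its end, in the units of the state.
- get_obs(): the state, without advancing time (a new reading comes with each control period).
- camera(name): name is "scene" or "top" or "wrist"; returns the picture (420x560x3 uint8, red, green, blue); there is no depth.
- get_calibration(name): a dict with "fx", "fy", "cx", "cy" (pixels), "rvec" (rotation vector, rad) and "tvec" (3), from world to camera coordinates, as OpenCV has them; the wrist camera has in their place "tool_from_camera" (4x4, takes a point from camera to tool coordinates, whose origin is the TCP and whose axes are the flange's). Camera axes: x right, y down, z forward; pixel columns grow to the right and rows downward; lengths in m; the calibration is good to about 2 mm. A picture is of the moment at which its call begins: read the wrist's pose just before it. get_calibration takes no time and is no camera call.
- job_done(): hands the job in; it is judged then, once.
The state is a dict: "time": time; "q": joint angles; "qd": joint speeds; "joint_efforts": joint torques, N m; "ee_pos": TCP position; "tcp_rot": TCP orientation; "wrist_force": force on the tool from outside, world axes, zero at the start; "torque": the same for the moment, N m; "opening": finger opening in m; "grasp_force": force on a finger pad.
Only numpy, scipy, OpenCV 4.12 (cv2) and the standard library are available. Lean on these libraries where they do the work, as an engineer would, in place of code of your own. Each camera call takes 0.05 s, during which the arm holds its last target. There are 200 camera calls.

## Working session

There is one attempt and no reset: what is moved stays moved. The work goes in short steps, Python scripts to look and compute and a tool call to move; the robot and the scene stay as the last step left them, time stands still between calls to the robot, and variables do not carry over. Pictures are saved under pics/ and viewed, at most 10 in all, crops included, and the job is handed in when it is done.

Besides the shell and the picture viewer there is one more tool, called after "Call:" as a command line: name --pt "numbers of a row" for each row, then --argument value for the rest. servo_tool: Moves the arm, as the interface text tells. Its arguments: {"type":"object","properties":{"moves":{"type":"array","items":{"type":"array","items":{"type":"number"}}},"claw":{"type":"number"},"force":{"type":"number"}},"required":["moves"]}

```bash
mkdir -p pics; cat > h.py <<'E'
from workcell import *
import numpy as np, cv2
def save(n,im): cv2.imwrite(f'pics/{n}.png',im[:,:,::-1])
def RT(name):
    c=get_calibration(name); K=np.array([[c['fx'],0,c['cx']],[0,c['fy'],c['cy']],[0,0,1]])
    R=cv2.Rodrigues(np.array(c['rvec'],float))[0]; return K,R,np.array(c['tvec'],float).ravel()
def ray(cal,px):
    K,R,t=cal; d=R.T@np.linalg.inv(K)@np.array([px[0],px[1],1.]); return -R.T@t,d
def onz(cal,px,z):
    o,d=ray(cal,px); return o+d*(z-o[2])/d[2]
def tri(a,pa,b,pb):
    o1,d1=ray(a,pa);o2,d2=ray(b,pb); A=np.c_[d1,-d2]; s=np.linalg.lstsq(A,o2-o1,rcond=None)[0]
    p,q=o1+d1*s[0],o2+d2*s[1]; return (p+q)/2,np.linalg.norm(p-q)
def proj(cal,P):
    K,R,t=cal; p=K@(R@np.array(P)+t); return p[:2]/p[2]
E
python3 - <<'E'
from h import *
print(get_obs())
for n in('scene','top'):
    im=camera(n); np.save(f'pics/{n}0.npy',im); save(n+'0',im); K,R,t=RT(n); print(n,K[0,0],-R.T@t,R[2])
E
```

```text
{'time': 0.0, 'q': array([7.53436028e+01, 5.01146041e+00, 1.00347149e+01, 9.50990953e+01,
       1.70219822e-04, 8.99995651e+01]), 'qd': array([-0.0801285 , -0.0109529 ,  0.04226353, -0.04027883, -0.00010213,
       -0.01440138]), 'joint_efforts': array([-2.16077278e-03, -5.20399475e+01,  4.64790487e+01,  1.67140405e-02,
       -2.18649216e-04,  6.56301978e-06]), 'ee_pos': array([0.13909301, 0.53184339, 0.19658197]), 'tcp_rot': array([-1.79924159e+02, -1.70795368e-04,  1.65344038e+02]), 'wrist_force': array([ 0.04065485,  0.02790444, -0.49941778]), 'torque': array([0.02322445, 0.02572681, 0.019736  ]), 'grasp_force': 0.0, 'opening': 0.08526771304996295}
scene 487.450304113852 [ 1.25864589 -0.29906917  1.06517688] [-0.54879091  0.26578105 -0.79258373]
top 494.7390623119961 [0.29597844 0.01367639 1.37886317] [ 0.20514669 -0.00505965 -0.97871816]
```

View pics/scene0.png

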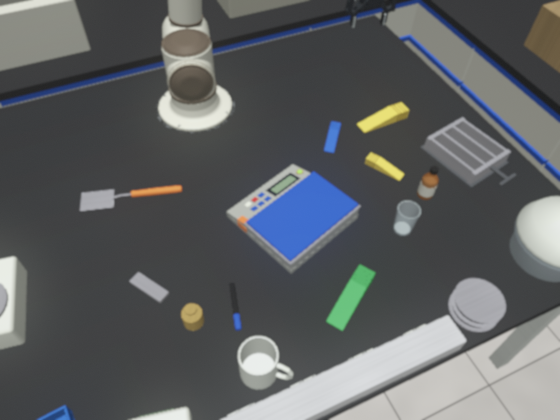

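View pics/top0.png

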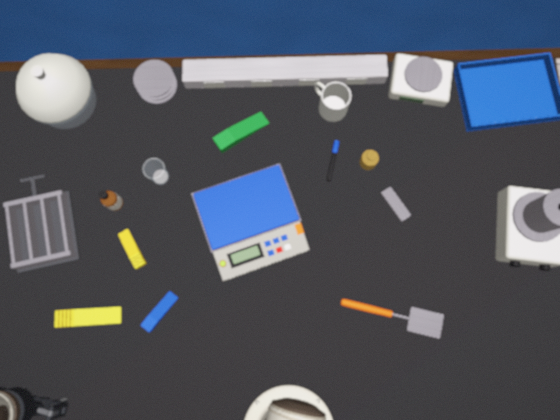

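Yellow candidates: the small one at top (132,249) / scene (385,166), and the large one at top (88,317) / scene (384,117). The blue (159,312) and green (241,131) pieces are excluded by colour. The wedge should be the smaller yellow one. The scale sits at top (250,222) with the orange tape at (299,229), facing the robot. I'll measure next.

```bash
cat >> h.py <<'E'
def blobs(im,lo,hi,amin=20):
    h=cv2.cvtColor(im,cv2.COLOR_RGB2HSV); m=cv2.inRange(h,np.array(lo),np.array(hi))
    cs=cv2.findContours(m,cv2.RETR_EXTERNAL,cv2.CHAIN_APPROX_NONE)[0]
    return sorted([c for c in cs if cv2.contourArea(c)>=amin],key=cv2.contourArea,reverse=True)
Y=((22,110,90),(35,255,255)); O=((5,140,120),(18,255,255)); B=((105,150,80),(125,255,255))
E
python3 - <<'E'
from h import *
T,S=RT('top'),RT('scene')
t=np.load('pics/top0.npy'); s=np.load('pics/scene0.npy')
for n,im,c in(('top',t,T),('scene',s,S)):
    for k,(lo,hi) in(('Y',Y),('O',O),('B',B)):
        for b in blobs(im,lo,hi)[:6]:
            r=cv2.minAreaRect(b); w=[np.round(onz(c,p,.01)[:2],3).tolist() for p in cv2.boxPoints(r)]
            print(n,k,np.round(r[0],1),np.round(r[1],1),cv2.contourArea(b),np.round(onz(c,r[0],.012)[:2],3), w if k=='Y' else '')
a=cv2.resize(t[195:345,40:190],(450,450),interpolation=cv2.INTER_CUBIC)
b=cv2.resize(t[150:290,185:325],(450,450),interpolation=cv2.INTER_CUBIC)[:, :350]
save('crop1',np.hstack([a,b])) 
w=camera('wrist'); save('wrist0',w); np.save('pics/wrist0.npy',w); c=get_calibration('wrist'); print(c)
E
```

```text
top Y [ 87.1 316.5] [19.1 68.9] 1193.5 [0.31  0.533] [[0.332, 0.63], [0.338, 0.444], [0.288, 0.439], [0.281, 0.623]]
top Y [131.3 248.6] [41.6 14.3] 535.5 [0.492 0.42 ] [[0.537, 0.466], [0.554, 0.431], [0.448, 0.376], [0.431, 0.411]]
top Y [369.5 158. ] [12. 13.] 101.0 [ 0.737 -0.259] [[0.756, -0.242], [0.755, -0.279], [0.719, -0.277], [0.72, -0.239]]
top O [365.9 307.4] [52.9  8.5] 390.0 [ 0.314 -0.222] 
top O [108.5 199. ] [12.  14.8] 112.5 [0.635 0.49 ] 
top O [299.6 228.1] [8.4 6.3] 41.5 [ 0.537 -0.05 ] 
top B [279.5  30. ] [ 60. 559.] 29078.0 [ 1.153 -0.01 ] 
top B [507.9  91.3] [ 68.9 102.8] 6557.5 [ 0.933 -0.684] 
top B [245.5 206.4] [58.4 90.7] 5066.5 [0.603 0.101] 
top B [158.8 311.1] [12.8 46. ] 526.0 [0.319 0.34 ] 
top B [335.3 146.2] [ 5.6 12.9] 56.0 [ 0.775 -0.162] 
scene Y [382.7 116.7] [17.7 54. ] 760.0 [0.307 0.536] [[0.272, 0.45], [0.261, 0.654], [0.339, 0.625], [0.347, 0.428]]
scene Y [384.7 166. ] [41.6 13.5] 458.5 [0.496 0.424] [[0.456, 0.373], [0.421, 0.417], [0.533, 0.476], [0.565, 0.432]]
scene Y [190.4 314.6] [18.2 23.2] 294.5 [ 0.718 -0.254] [[0.712, -0.287],
[... 265 characters left out ...]
0.87 ] 
scene B [482.5  54.9] [200.1  19.3] 592.0 [0.165 1.057] 
scene B [81.6 82.8] [  4.  165.7] 460.0 [-0.253 -0.316] 
scene B [281.5  33.6] [  3.4 139.5] 321.0 [-0.252  0.435] 
scene B [331.9 136.7] [ 9.9 31. ] 272.5 [0.323 0.34 ] 
{'fx': 367.2731680591146, 'fy': 367.2731680591146, 'cx': 280.83043211182303, 'cy': 205.71337340677587, 'tool_from_camera': array([[ 5.26576884e-04, -9.55696436e-01, -2.94353606e-01,
         7.42172667e-02],
       [ 9.99999634e-01,  3.04834084e-04,  7.99201503e-04,
        -1.37419397e-03],
       [-6.74065016e-04, -2.94353919e-01,  9.55696247e-01,
        -1.76521815e-01],
       [ 0.00000000e+00,  0.00000000e+00,  0.00000000e+00,
         1.00000000e+00]])}
```

View pics/crop1.png

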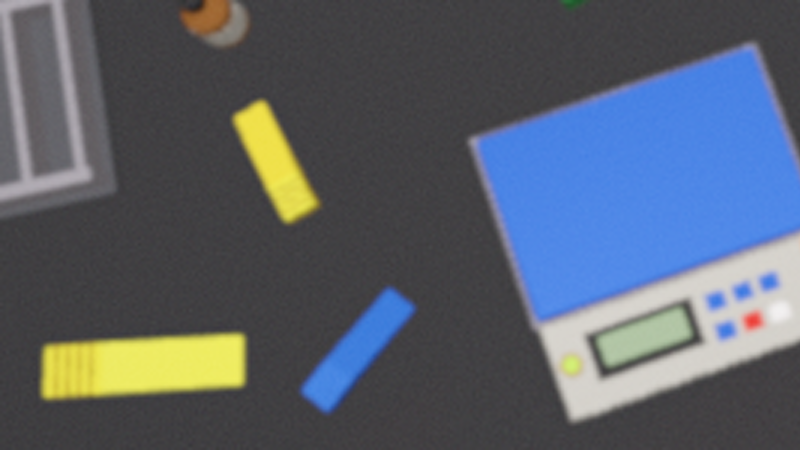

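View pics/wrist0.png

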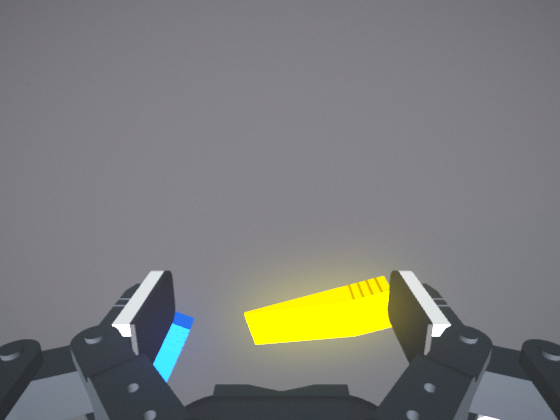

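The small yellow wedge's heel (ribs) is at the robot-side end, with the tip pointing away at yaw ≈27°. It is the smaller of the two yellows (≈115 mm against 187 mm), which fits the description. The wrist picture shows only the large yellow piece at (320,315) and the blue one. I'll hover above the wedge's heel.

Units first: shifts go in shares of 1000 mm and turns go in shares of 2 pi rad. So 31.6 cm is 0.316, -13 cm is -0.13, 0.735 rad is 0.117.

Call:
servo_tool --pt "0.316 -0.13 0 0.117" --pt "0.316 -0.13 0 0.117" --pt "0.316 -0.13 0 0.117" --pt "0.316 -0.13 0 0.117" --pt "0.316 -0.13 0 0.117" --pt "0.316 -0.13 0 0.117" --pt "0.316 -0.13 0 0.117" --pt "0.316 -0.13 0 0.117" --pt "0.316 -0.13 0 0.117" --pt "0.316 -0.13 0 0.117" --pt "0.316 -0.13 0 0.117" --pt "0.316 -0.13 0 0.117" --pt "0.316 -0.13 0 0.117" --pt "0.316 -0.13 0 0.117"

```text
time: 1.32
ee_pos: [0.4541, 0.4028, 0.1976]
tcp_rot: [180.0, 0.0, -152.4]
wrist_force: [0.1, 0.1, 0.0]
opening: 0.0855
grasp_force: 0.0
```

```bash
cat >> h.py <<'E'
from scipy.spatial.transform import Rotation as Ro
def wcal(o):
    c=get_calibration('wrist'); K=np.array([[c['fx'],0,c['cx']],[0,c['fy'],c['cy']],[0,0,1]])
    W=np.eye(4); W[:3,:3]=Ro.from_euler('xyz',o['tcp_rot'],degrees=True).as_matrix(); W[:3,3]=o['ee_pos']
    M=np.linalg.inv(W@np.array(c['tool_from_camera'])); return K,M[:3,:3],M[:3,3]
def shot(n):
    o=get_obs(); im=camera('wrist'); save(n,im); np.save(f'pics/{n}.npy',im); C=wcal(o)
    np.savez(f'pics/{n}_cal.npz',K=C[0],R=C[1],t=C[2]); return o,im,C
def load(n):
    z=np.load(f'pics/{n}_cal.npz'); return np.load(f'pics/{n}.npy'),(z['K'],z['R'],z['t'])
E
python3 - <<'E'
from h import *
o,im,C=shot('w1'); print(o['time'],o['q'],o['ee_pos'],o['tcp_rot'])
b=blobs(im,*Y)[0]; p=cv2.approxPolyDP(b,5,True)[:,0]
for q in p: print(q,np.round(onz(C,q,0)[:2],4),np.round(onz(C,q,.0225)[:2],4))
E
```

```text
1.3167 [4.15693330e+01 1.30677720e+01 1.92356520e+01 9.61530470e+01
 4.14233621e-03 1.40178434e+01] [0.45413187 0.4027935  0.19755276] [ 1.79992388e+02  1.33879456e-02 -1.52448511e+02]
[403  39] [0.2928 0.446 ] [0.2985 0.4412]
[381  84] [0.3362 0.4491] [0.3393 0.4441]
[543 161] [0.3229 0.637 ] [0.3268 0.6207]
[559 138] [0.2969 0.6361] [0.3024 0.6199]
[557 111] [0.2772 0.6169] [0.2838 0.6018]
```

View pics/w1.png

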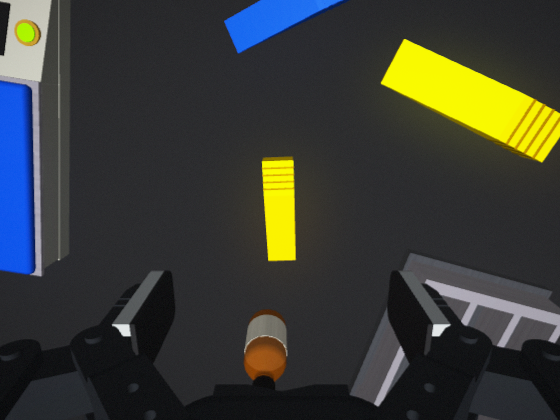

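The wedge is centred at about (280,208): heel end at row ~159 with ribs at 162–188, tip at row 261. The dropper stands beyond the tip at (265,345).

```bash
python3 - <<'E'
from h import *
im,C=load('w1')
b=[b for b in blobs(im,*Y) if 240<b[:,0,0].mean()<320][0]
p=cv2.approxPolyDP(b,2.5,True)[:,0]
for q in p: print(q,np.round(onz(C,q,0)[:2],4),np.round(onz(C,q,.0225)[:2],4))
m=b[:,0]
for r in (165,200,235,255):
    x=m[m[:,1]==r][:,0]; print(r,x.min(),x.max())
# scale in top/scene: pan mask corners and tape
T,S=RT('top'),RT('scene'); t=np.load('pics/top0.npy'); s=np.load('pics/scene0.npy')
bt=[b for b in blobs(t,*B) if 200<b[:,0,0].mean()<300 and b[:,0,1].mean()>100][0]; bs=blobs(s,*B)[0]
Ct=cv2.boxPoints(cv2.minAreaRect(bt)); Cs=cv2.approxPolyDP(bs,8,True)[:,0].astype(float); print(Ct,Cs)
P=[]
for a in Ct:
    k=min(Cs,key=lambda q:np.linalg.norm(onz(T,a,.07)[:2]-onz(S,q,.07)[:2])); X=tri(T,a,S,k); P.append(X[0]); print(a,k,np.round(X[0],4),round(X[1],4),np.round(onz(T,a,.07)[:2],4))
ot=blobs(t,*O)[2]; os=[b for b in blobs(s,*O,10) if 220<b[:,0,0].mean()<260]
for b in os: print('tape',cv2.boundingRect(ot),cv2.boundingRect(b),tri(T,ot[:,0].mean(0),S,b[:,0].mean(0)))
E
```

```text
[291 156] [0.4383 0.4048] [0.4353 0.4025]
[265 157] [0.4515 0.3817] [0.4477 0.3808]
[261 162] [0.458  0.3804] [0.4538 0.3795]
[269 261] [0.5537 0.4385] [0.5438 0.4341]
[295 260] [0.5392 0.4637] [0.5301 0.4578]
165 262 293
200 264 294
235 266 295
255 267 295
[[192.98154 193.94768]
 [278.55695 163.74461]
 [297.97845 218.7723 ]
 [212.40305 248.97536]] [[315. 172.]
 [248. 222.]
 [290. 259.]
 [357. 203.]]
[192.98154 193.94768] [357. 203.] [0.6271 0.2393 0.0782] 0.0016 [0.6288 0.24  ]
[278.55695 163.74461] [290. 259.] [0.708  0.006  0.0732] 0.0029 [0.7084 0.0046]
[297.97845 218.7723 ] [248. 222.] [ 0.5552 -0.0413  0.06  ] 0.0058 [ 0.5523 -0.0436]
[212.40305 248.97536] [315. 172.] [0.478  0.1906 0.0695] 0.0077 [0.4765 0.1869]
tape (296, 223, 8, 10) (239, 217, 7, 5) (array([ 0.53176339, -0.04741803,  0.04664902]), np.float64(0.001695835256185025))
```

```bash
python3 - <<'E'
from h import *
im,C=load('w1')
h=onz(C,(277.7,165),.0225)[:2]; m=onz(C,(279.5,210),.0125)[:2]; t=onz(C,(282,260.5),.001)[:2]
d=t-h; print(h,m,t,np.degrees(np.arctan2(d[1],d[0])),np.linalg.norm(d))
u=d/np.linalg.norm(d); print('grip',t-.0995*u, 'line dev',(m-h)@np.array([-u[1],u[0]]))
T,S=RT('top'),RT('scene'); tt=np.load('pics/top0.npy'); s=np.load('pics/scene0.npy')
a=blobs(tt,*Y)[1][:,0]; b=blobs(s,*Y)[1][:,0]
print(tri(T,cv2.minAreaRect(a)[0],S,cv2.minAreaRect(b)[0]), tri(T,cv2.minAreaRect(a)[0],C,cv2.minAreaRect([k for k in blobs(im,*Y) if 240<k[:,0,0].mean()<320][0])[0]))
E
```

```text
[0.44895156 0.39517888] [0.49161905 0.41935272] [0.54605989 0.45083307] 29.817646543775403 0.11192593719313414
grip [0.45973246 0.40135757] line dev -0.0002425105026775652
(array([0.49313164, 0.42353415, 0.00816296]), np.float64(0.004813849923702108)) (array([0.49071429, 0.41906938, 0.01330295]), np.float64(0.0017101951791003876))
```

Converted, -19.5 cm is -0.195, -19.3 cm is -0.193, 0.039 rad is 0.0062.

Call:
servo_tool --pt "0.0045 -0.0008 -0.04 0.0062" --pt "0.0045 -0.0008 -0.08 0.0062" --pt "0.0045 -0.0008 -0.12 0.0062" --pt "0.0045 -0.0008 -0.15 0.0062" --pt "0.0045 -0.0008 -0.175 0.0062" --pt "0.0045 -0.0008 -0.188 0.0062" --pt "0.0045 -0.0008 -0.193 0.0062" --pt "0.0045 -0.0008 -0.195 0.0062" --pt "0.0045 -0.0008 -0.195 0.0062" --pt "0.0045 -0.0008 -0.195 0.0062" --pt "0.0045 -0.0008 -0.195 0.0062"

```text
time: 2.28
ee_pos: [0.4604, 0.4021, 0.0041]
tcp_rot: [180.0, 0.1, -150.3]
wrist_force: [-1.1, -0.0, -0.4]
opening: 0.0852
grasp_force: 0.0
```

Call:
servo_tool --pt "0 0 0 0" --pt "0 0 0 0" --pt "0 0 0 0" --pt "0 0 0 0" --pt "0 0 0 0" --pt "0 0 0 0" --pt "0 0 0 0" --pt "0 0 0 0" --pt "0 0 0 0" --pt "0 0 0 0" --claw 1 --force 30

```text
time: 3.12
ee_pos: [0.4596, 0.4013, 0.0022]
tcp_rot: [-180.0, -0.0, -150.3]
wrist_force: [0.2, 0.4, -0.4]
opening: 0.0001
grasp_force: 0.0
```

The grasp missed, so I'm looking again.

```bash
python3 - <<'E'
from h import *
o,im,C=shot('w2'); t=camera('top'); s=camera('scene'); np.save('pics/top1.npy',t)
a=cv2.resize(t[210:290,90:190],(480,384)); save('c2',np.vstack([np.hstack([cv2.resize(im,(400,300)),cv2.resize(t[200:290,80:200],(400,300),interpolation=cv2.INTER_CUBIC)]),np.hstack([cv2.resize(s[130:210,330:437],(400,300),interpolation=cv2.INTER_CUBIC)]*2)]))
E
```

```text
(no output)
```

View pics/c2.png

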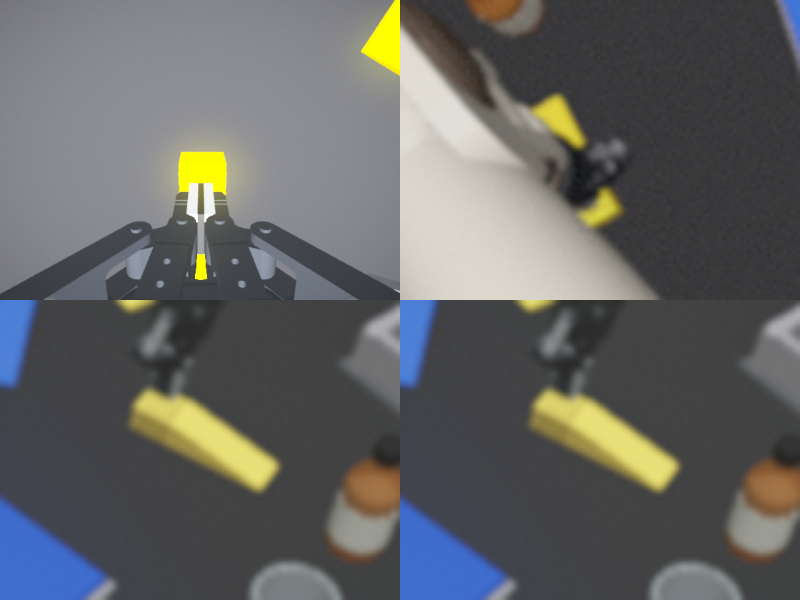

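```bash
python3 - <<'E'
from h import *
im,C=load('w2'); o=get_obs(); print(o['time'],o['opening'],o['grasp_force'],o['ee_pos'],o['wrist_force'])
for q in ([0,0,0],[0,0,.0225]): print(proj(C,np.array([*o['ee_pos'][:2],q[2]])))
s=camera('scene'); S=RT('scene'); print(proj(S,o['ee_pos']),proj(S,[*o['ee_pos'][:2],.0225]))
a=cv2.resize(im[190:400,180:380],(571,600),interpolation=cv2.INTER_CUBIC)
b=cv2.resize(s[135:195,350:372],(220,600),interpolation=cv2.INTER_CUBIC); save('c3',np.hstack([a,b]))
E
```

```text
3.2667 4.5894536034717716e-05 0.0 [0.45966755 0.40132777 0.00228545] [ 0.74492136  0.32876528 -0.07900981]
[283.84213289 242.68912302]
[284.28222895 261.5325261 ]
[371.29320825 162.28132488] [372.45072068 157.56810078]
```

View pics/c3.png

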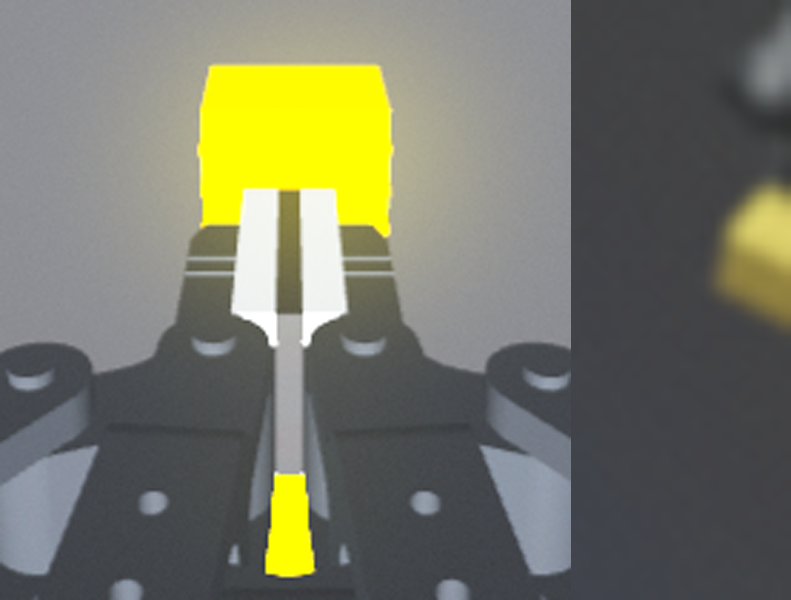

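The fingers seem to end above the heel, well short of the stated TCP. I'll probe down gently with the fingers shut to find where the tips really are.

Converted, -0.3 cm is -0.003, -0.25 cm is -0.0025.

Call:
servo_tool --pt "0 0 -0.0005 0" --pt "0 0 -0.001 0" --pt "0 0 -0.0015 0" --pt "0 0 -0.002 0" --pt "0 0 -0.0025 0" --pt "0 0 -0.003 0" --pt "0 0 -0.003 0"

```text
time: 3.9
ee_pos: [0.4596, 0.4013, -0.0008]
tcp_rot: [-180.0, -0.0, -150.3]
wrist_force: [0.1, -0.6, 0.1]
opening: -0.0004
grasp_force: 0.0
```

Converted, -0.5 cm is -0.005, -0.4 cm is -0.004.

Call:
servo_tool --pt "0 0 -0.001 0" --pt "0 0 -0.002 0" --pt "0 0 -0.003 0" --pt "0 0 -0.004 0" --pt "0 0 -0.005 0" --pt "0 0 -0.005 0" --pt "0 0 -0.005 0"

```text
time: 4.48
ee_pos: [0.4596, 0.4012, -0.0058]
tcp_rot: [-180.0, -0.0, -150.3]
wrist_force: [-0.0, -0.7, -0.2]
opening: -0.0001
grasp_force: 0.0
```

Converted, -0.5 cm is -0.005, -0.4 cm is -0.004.

Call:
servo_tool --pt "0 0 -0.001 0" --pt "0 0 -0.002 0" --pt "0 0 -0.003 0" --pt "0 0 -0.004 0" --pt "0 0 -0.005 0" --pt "0 0 -0.005 0" --pt "0 0 -0.005 0"

```text
time: 5.07
ee_pos: [0.4596, 0.4013, -0.0108]
tcp_rot: [-180.0, -0.0, -150.3]
wrist_force: [0.2, -0.0, -0.9]
opening: 0.0002
grasp_force: 0.0
```

```bash
python3 - <<'E'
from h import *
o,im,C=shot('w3'); print(o['time'],o['ee_pos'],o['wrist_force'],o['joint_efforts'])
b=[cv2.boundingRect(k) for k in blobs(im,*Y)]; print(b)
im2,C2=load('w2'); print([cv2.boundingRect(k) for k in blobs(im2,*Y)])
for I in (im,im2):
    h=cv2.cvtColor(I,cv2.COLOR_RGB2HSV); m=((h[:,:,1]<40)&(h[:,:,2]>200)).astype('u1'); 
    for c in sorted(cv2.findContours(m,0,1)[0],key=cv2.contourArea)[-4:]: print(cv2.boundingRect(c),cv2.contourArea(c))
E
```

```text
5.0667 [ 0.45964792  0.40126682 -0.01077469] [ 0.15664621 -0.01072122 -0.91631516] [ 2.87550438e-04 -6.13749862e+01  4.57913554e+01 -1.38439075e-02
 -2.22371236e-04 -2.46952249e-05]
[(247, 221, 74, 65), (523, 16, 37, 78), (273, 356, 18, 36)]
[(249, 213, 69, 65), (505, 0, 55, 106), (273, 356, 18, 36)]
(285, 355, 1, 1) 0.0
(276, 355, 2, 1) 0.0
(261, 256, 17, 55) 601.0
(285, 256, 16, 55) 604.0
(276, 355, 2, 1) 0.0
(555, 406, 5, 3) 1.5
(261, 256, 17, 55) 599.5
(285, 256, 16, 55) 605.0
```

Converted, -0.5 cm is -0.005, -0.4 cm is -0.004.

Call:
servo_tool --pt "0 0 -0.001 0" --pt "0 0 -0.002 0" --pt "0 0 -0.003 0" --pt "0 0 -0.004 0" --pt "0 0 -0.005 0" --pt "0 0 -0.005 0"

```text
time: 5.62
ee_pos: [0.4598, 0.4015, -0.0118]
tcp_rot: [180.0, 0.1, -150.3]
wrist_force: [-10.0, -9.3, 29.4]
opening: -0.0
grasp_force: 14.6
```

Contact came at TCP z ≈ -0.0115, where the heel top stands at 22.5 mm. So the real fingertips sit about 34 mm behind the reported TCP. I'll go up, open, and descend that much deeper.

Converted, 3 cm is 0.03, -1.3 cm is -0.013.

Call:
servo_tool --pt "0 0 0.01 0" --pt "-0.0026 -0.0015 0.03 0" --pt "-0.0026 -0.0015 0.03 0" --pt "-0.0026 -0.0015 0.03 0" --pt "-0.0026 -0.0015 0.03 0" --pt "-0.0026 -0.0015 0.03 0" --pt "-0.0026 -0.0015 0.03 0" --pt "-0.0026 -0.0015 0.03 0" --pt "-0.0026 -0.0015 0.03 0" --pt "-0.0026 -0.0015 0.02 0" --pt "-0.0026 -0.0015 0.01 0" --pt "-0.0026 -0.0015 0 0" --pt "-0.0026 -0.0015 -0.006 0" --pt "-0.0026 -0.0015 -0.011 0" --pt "-0.0026 -0.0015 -0.013 0" --pt "-0.0026 -0.0015 -0.013 0" --pt "-0.0026 -0.0015 -0.013 0" --claw 0

```text
time: 7.03
ee_pos: [0.4571, 0.3999, -0.0286]
tcp_rot: [180.0, 0.0, -150.3]
wrist_force: [1.3, -0.4, 0.6]
opening: 0.0853
grasp_force: 0.0
```

Call:
servo_tool --pt "0 0 0 0" --pt "0 0 0 0" --pt "0 0 0 0" --pt "0 0 0 0" --pt "0 0 0 0" --pt "0 0 0 0" --pt "0 0 0 0" --pt "0 0 0 0" --pt "0 0 0 0" --claw 1 --force 40

```text
time: 7.78
ee_pos: [0.4572, 0.3999, -0.0284]
tcp_rot: [180.0, 0.0, -150.3]
wrist_force: [-1.4, -0.9, 4.8]
opening: 0.0292
grasp_force: 42.3
```

Converted, -56.41 cm is -0.5641, 11.16 cm is 0.1116, 1.37 rad is 0.218.

Call:
servo_tool --pt "0 0 0.03 0" --pt "0 0 0.07 0" --pt "0 0 0.11 0" --pt "0 0 0.15 0" --pt "0.005 -0.03 0.15 0.0111" --pt "0.013 -0.07 0.15 0.0271" --pt "0.02 -0.11 0.15 0.043" --pt "0.028 -0.15 0.15 0.0589" --pt "0.036 -0.19 0.15 0.0748" --pt "0.043 -0.23 0.15 0.0907" --pt "0.051 -0.27 0.15 0.1066" --pt "0.059 -0.31 0.15 0.1225" --pt "0.067 -0.35 0.15 0.1385" --pt "0.075 -0.39 0.15 0.1544" --pt "0.082 -0.43 0.15 0.1703" --pt "0.09 -0.47 0.15 0.1862" --pt "0.098 -0.505 0.15 0.2021" --pt "0.105 -0.535 0.15 0.2133" --pt "0.11 -0.555 0.15 0.218" --pt "0.1116 -0.5641 0.15 0.218"

```text
time: 9.45
ee_pos: [0.5687, -0.167, 0.1204]
tcp_rot: [179.9, 0.0, -71.9]
wrist_force: [0.0, -0.2, 0.7]
opening: 0.0292
grasp_force: 41.8
```

Call:
servo_tool --pt "0 0 0 0" --pt "0 0 0 0" --pt "0 0 0 0" --pt "0 0 0 0"

```text
time: 9.78
ee_pos: [0.5686, -0.163, 0.1214]
tcp_rot: [-180.0, 0.0, -71.8]
wrist_force: [-0.4, 0.3, -0.9]
opening: 0.0294
grasp_force: 41.8
```

```bash
python3 - <<'E'
from h import *
o,im,C=shot('w4'); print(o)
s=camera('scene'); t=camera('top'); np.save('pics/s4.npy',s); np.save('pics/t4.npy',t)
save('c4',np.hstack([cv2.resize(im,(400,300)),cv2.resize(s[190:280,170:290],(400,300),interpolation=cv2.INTER_CUBIC)]))
E
```

```text
{'time': 9.7833, 'q': array([-1.59991402e+01,  9.80352510e+00,  7.00958923e+00,  8.72042155e+01,
        1.17884694e-02, -1.24245579e+02]), 'qd': array([-0.11752965, -0.07294759,  0.12537741,  0.01844258,  0.0013323 ,
       -0.2125556 ]), 'joint_efforts': array([-5.01230936e-01, -5.78974128e+01,  4.73461175e+01,  4.30665154e-03,
        1.04257569e-02,  1.99057418e-02]), 'ee_pos': array([ 0.56859567, -0.16296467,  0.12143414]), 'tcp_rot': array([-1.79991838e+02,  8.70445805e-03, -7.17535600e+01]), 'wrist_force': array([-0.35248018,  0.34580085, -0.89119933]), 'torque': array([-0.00420711,  0.02253113,  0.00150514]), 'grasp_force': 41.7923229932785, 'opening': 0.029355600682236055}
```

View pics/c4.png

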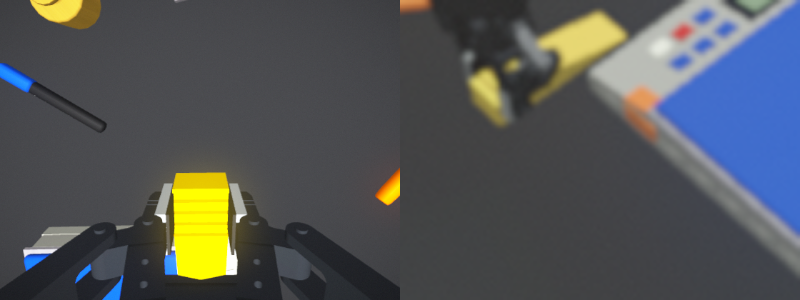

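The wedge is held straight, tip toward the scale, and the marker (wrist crop (103,127)) is clear of the fingers. I'll lower it, backed off 8 mm.

Converted, -15 cm is -0.15, -14.9 cm is -0.149.

Call:
servo_tool --pt "0.0025 -0.0076 -0.03 0" --pt "0.0025 -0.0076 -0.07 0" --pt "0.0025 -0.0076 -0.1 0" --pt "0.0025 -0.0076 -0.125 0" --pt "0.0025 -0.0076 -0.14 0" --pt "0.0025 -0.0076 -0.146 0" --pt "0.0025 -0.0076 -0.149 0" --pt "0.0025 -0.0076 -0.15 0" --pt "0.0025 -0.0076 -0.15 0" --pt "0.0025 -0.0076 -0.15 0" --pt "0.0025 -0.0076 -0.15 0"

```text
time: 10.85
ee_pos: [0.5719, -0.1721, -0.0276]
tcp_rot: [-179.9, -0.1, -71.8]
wrist_force: [-0.1, -0.9, -0.6]
opening: 0.0291
grasp_force: 41.8
```

```bash
python3 - <<'E'
from h import *
o=get_obs(); print(o['time'],o['ee_pos'],o['tcp_rot'][2],o['wrist_force'],o['opening'])
s=camera('scene'); np.save('pics/s5.npy',s); S=RT('scene')
a=np.radians(o['tcp_rot'][2]+180); u=np.array([np.cos(a),np.sin(a),0]); tip=o['ee_pos']*[1,1,0]+.1024*u
print('tip',tip)
for b in blobs(s,*Y): 
    c=b[:,0]; 
    if 150<c[:,0].mean()<300 and c[:,1].mean()<280: print(cv2.boundingRect(b), cv2.approxPolyDP(b,2,True)[:,0].tolist())
print('tip pred px',proj(S,tip), [proj(S,tip+k*np.array([-u[1],u[0],0])) for k in(-.015,.015)])
print('tape pred',proj(S,[.5319,-.0526,.008]),proj(S,[.5319,-.0526,.04]))
a=cv2.resize(s[190:270,180:280],(750,600),interpolation=cv2.INTER_CUBIC); save('c5',a)
E
```

```text
10.85 [ 0.57190243 -0.17209789 -0.02756172] -71.81414165021734 [-0.10434419 -0.93058176 -0.63695883] 0.02912805795615531
tip [ 0.53994334 -0.07481286  0.        ]
(212, 232, 26, 20) [[237, 237], [227, 232], [212, 241], [220, 251]]
(195, 249, 9, 15) [[197, 249], [195, 254], [203, 263], [202, 251]]
tip pred px [233.77769773 235.45049492] [array([237.41100138, 238.88515401]), array([230.18101795, 232.05045735])]
tape pred [240.25347743 228.70191853] [239.73291104 221.54247643]
```

View pics/c5.png

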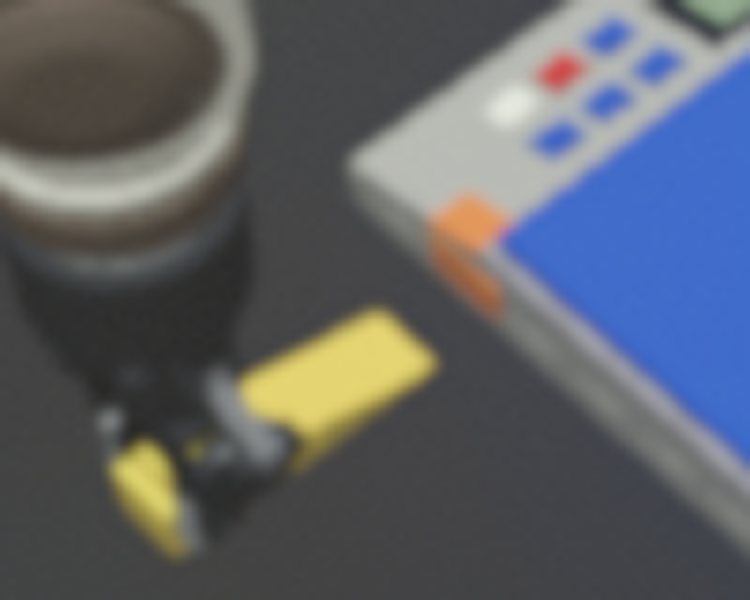

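```bash
python3 - <<'E'
from h import *
S=RT('scene'); T=RT('top'); s=np.load('pics/s5.npy'); a=np.radians(108.25)
uy=np.array([np.cos(a),np.sin(a),0]); ux=np.array([uy[1],-uy[0],0])
f=lambda P:(round(1000*float(P@ux),1),round(1000*float(P@uy),1))
for b in blobs(s,(4,90,100),(18,255,255),8):
    c=b[:,0]
    if 220<c[:,0].mean()<260 and 205<c[:,1].mean()<240: print(cv2.boundingRect(b),c.mean(0),cv2.minAreaRect(b))
for n,q,z in(('tip',(234.5,234.7),.002),('tape bottom L',(238.7,225.3),.008),('tape bottom R',(246.7,232),.008),('mid',(242.7,229),.008),('console corner',(226.6,212),.036)): print(n,f(onz(S,q,z)))
o=get_obs(); print('tcp',f(o['ee_pos']*[1,1,0]))
# line-of-tape: top
print('tape top',f(onz(T,(299.6,228.1),.04)))
E
```

```text
(237, 216, 10, 16) [242.17142857 223.22857143] ((241.5, 223.5), (9.0, 15.0), -0.0)
tip (489.9, -238.0)
tape bottom L (477.3, -212.3)
tape bottom R (508.4, -210.9)
mid (493.8, -212.3)
console corner (438.5, -220.1)
tcp (489.1, -342.5)
tape top (490.0, -212.7)
```

Converted, 3.4 cm is 0.034, -0.86 cm is -0.0086.

Call:
servo_tool --pt "0.0024 0.0008 0 0" --pt "0.0011 0.0046 0 0" --pt "-0.0001 0.0084 0 0" --pt "-0.0014 0.0122 0 0" --pt "-0.0026 0.016 0 0" --pt "-0.0039 0.0198 0 0" --pt "-0.0051 0.0236 0 0" --pt "-0.0064 0.0274 0 0" --pt "-0.0075 0.0307 0 0" --pt "-0.0086 0.034 0 0" --pt "-0.0086 0.034 0 0" --pt "-0.0086 0.034 0 0" --pt "-0.0086 0.034 0 0" --pt "-0.0086 0.034 0 0"

```text
time: 12.07
ee_pos: [0.5625, -0.1372, -0.0285]
tcp_rot: [-180.0, 0.0, -71.8]
wrist_force: [0.6, 0.0, 5.8]
opening: 0.0287
grasp_force: 42.6
```

Converted, 0.57 cm is 0.0057, 0.095 cm is 0.001.

Call:
servo_tool --pt "0 0 0.0003 0" --pt "-0.0003 0.001 0.0003 0" --pt "-0.0006 0.0019 0.0003 0" --pt "-0.0009 0.0029 0.0003 0" --pt "-0.0013 0.0038 0.0003 0" --pt "-0.0016 0.0048 0.0003 0" --pt "-0.0019 0.0057 0.0003 0" --pt "-0.0019 0.0057 0.0003 0" --pt "-0.0019 0.0057 0.0003 0"

```text
time: 12.82
ee_pos: [0.5606, -0.132, -0.0284]
tcp_rot: [-180.0, 0.0, -71.8]
wrist_force: [0.0, -1.6, 5.1]
opening: 0.029
grasp_force: 42.5
```

Converted, 0.38 cm is 0.0038, 0.285 cm is 0.0029.

Call:
servo_tool --pt "-0.0003 0.001 0 0" --pt "-0.0006 0.0019 0 0" --pt "-0.0009 0.0029 0 0" --pt "-0.0013 0.0038 0 0" --pt "-0.0013 0.0038 0 0" --pt "-0.0013 0.0038 0 0"

```text
time: 13.32
ee_pos: [0.5596, -0.1286, -0.0283]
tcp_rot: [-180.0, -0.0, -71.8]
wrist_force: [0.4, -5.2, 6.5]
opening: 0.0291
grasp_force: 42.5
```

Converted, 0.38 cm is 0.0038, 0.285 cm is 0.0029.

Call:
servo_tool --pt "-0.0003 0.001 0.0004 0" --pt "-0.0006 0.0019 0.0004 0" --pt "-0.0009 0.0029 0.0004 0" --pt "-0.0013 0.0038 0.0004 0" --pt "-0.0013 0.0038 0.0004 0" --pt "-0.0013 0.0038 0.0004 0" --pt "-0.0013 0.0038 0.0004 0"

```text
time: 13.9
ee_pos: [0.5579, -0.1243, -0.0282]
tcp_rot: [180.0, 0.0, -71.8]
wrist_force: [0.9, -2.7, 1.4]
opening: 0.029
grasp_force: 42.0
```

Converted, 0.38 cm is 0.0038, 0.285 cm is 0.0029.

Call:
servo_tool --pt "-0.0003 0.001 0 0" --pt "-0.0006 0.0019 0 0" --pt "-0.0009 0.0029 0 0" --pt "-0.0013 0.0038 0 0" --pt "-0.0013 0.0038 0 0" --pt "-0.0013 0.0038 0 0" --pt "-0.0013 0.0038 0 0"

```text
time: 14.48
ee_pos: [0.5566, -0.1204, -0.0282]
tcp_rot: [180.0, 0.0, -71.8]
wrist_force: [-0.5, -1.1, -0.7]
opening: 0.0291
grasp_force: 41.8
```

Converted, 0.285 cm is 0.0029, 0.19 cm is 0.0019.

Call:
servo_tool --pt "-0.0003 0.001 0 0" --pt "-0.0006 0.0019 0 0" --pt "-0.0009 0.0029 0 0" --pt "-0.0009 0.0029 0 0" --pt "-0.0009 0.0029 0 0" --pt "-0.0009 0.0029 0 0"

```text
time: 14.98
ee_pos: [0.5558, -0.1178, -0.0281]
tcp_rot: [180.0, 0.0, -71.8]
wrist_force: [-0.1, -1.1, -1.8]
opening: 0.0292
grasp_force: 41.7
```

Call:
servo_tool --pt "-0.0003 0.001 0 0" --pt "-0.0006 0.0019 0 0" --pt "-0.0006 0.0019 0 0" --pt "-0.0006 0.0019 0 0" --pt "-0.0006 0.0019 0 0"

```text
time: 15.4
ee_pos: [0.5553, -0.116, -0.028]
tcp_rot: [180.0, 0.0, -71.8]
wrist_force: [0.2, -1.2, -2.5]
opening: 0.029
grasp_force: 41.6
```

Converted, 0.19 cm is 0.0019, 0.095 cm is 0.001.

Call:
servo_tool --pt "-0.0003 0.001 0 0" --pt "-0.0006 0.0019 0 0" --pt "-0.0006 0.0019 0 0" --pt "-0.0006 0.0019 0 0" --pt "-0.0006 0.0019 0 0"

```text
time: 15.82
ee_pos: [0.5547, -0.114, -0.028]
tcp_rot: [-180.0, 0.0, -71.8]
wrist_force: [1.1, -1.3, -1.9]
opening: 0.0289
grasp_force: 41.6
```

Converted, 0.19 cm is 0.0019, 0.095 cm is 0.001.

Call:
servo_tool --pt "-0.0003 0.001 -0.0002 0" --pt "-0.0006 0.0019 -0.0002 0" --pt "-0.0006 0.0019 -0.0002 0" --pt "-0.0006 0.0019 -0.0002 0" --pt "-0.0006 0.0019 -0.0002 0"

```text
time: 16.23
ee_pos: [0.5541, -0.1122, -0.0282]
tcp_rot: [-180.0, 0.0, -71.8]
wrist_force: [0.7, -1.9, -1.4]
opening: 0.0289
grasp_force: 41.7
```

```bash
cat > scl.py <<'E'
from h import *
# corners of the pan in the scene view, world rays on z=.07, and tape centroid: shift since the start
def pan(s):
    b=[k for k in blobs(s,*B) if 250<k[:,0,0].mean()<350 and 150<k[:,0,1].mean()<260][0]
    c=cv2.approxPolyDP(cv2.convexHull(b),8,True)[:,0]; M=cv2.moments(b); return len(c),np.array([M['m10']/M['m00'],M['m01']/M['m00']]),c[np.argsort(c[:,0])]
def tape(s):
    b=[k for k in blobs(s,(4,90,100),(18,255,255),8) if 225<k[:,0,0].mean()<260 and 205<k[:,0,1].mean()<240]
    return np.round(np.vstack(b)[:,0].mean(0),1) if b else None
if __name__=='__main__':
    s0=np.load('pics/scene0.npy'); s=camera('scene'); o=get_obs(); np.save('pics/slast.npy',s)
    for i in(s0,s): n,c,k=pan(i); print(n,c.round(2),k.tolist(),tape(i))
    print(o['time'],o['ee_pos'].round(4),o['wrist_force'].round(2))
E
python3 scl.py
```

```text
4 [302.16 214.59] [[248, 222], [290, 259], [315, 172], [357, 203]] [242.1 223.4]
4 [302.87 214.89] [[249, 221], [290, 259], [315, 172], [357, 205]] [242.6 222.4]
16.2833 [ 0.5541 -0.1122 -0.0282] [ 0.99 -1.7  -1.36]
```

Converted, 0.285 cm is 0.0029, 0.19 cm is 0.0019.

Call:
servo_tool --pt "-0.0003 0.001 0 0" --pt "-0.0006 0.0019 0 0" --pt "-0.0009 0.0029 0 0" --pt "-0.0009 0.0029 0 0" --pt "-0.0009 0.0029 0 0" --pt "-0.0009 0.0029 0 0"

```text
time: 16.78
ee_pos: [0.5531, -0.1093, -0.0282]
tcp_rot: [-180.0, 0.0, -71.8]
wrist_force: [1.1, -1.5, -1.9]
opening: 0.0291
grasp_force: 41.7
```

Converted, 0.19 cm is 0.0019, 0.095 cm is 0.001.

Call:
servo_tool --pt "-0.0003 0.001 -0.0001 0" --pt "-0.0006 0.0019 -0.0001 0" --pt "-0.0006 0.0019 -0.0001 0" --pt "-0.0006 0.0019 -0.0001 0" --pt "-0.0006 0.0019 -0.0001 0"

```text
time: 17.2
ee_pos: [0.5526, -0.1075, -0.0282]
tcp_rot: [-180.0, 0.0, -71.8]
wrist_force: [0.5, -3.1, -1.2]
opening: 0.0293
grasp_force: 41.8
```

Converted, 0.19 cm is 0.0019, 0.095 cm is 0.001.

Call:
servo_tool --pt "-0.0003 0.001 0 0" --pt "-0.0006 0.0019 0 0" --pt "-0.0006 0.0019 0 0" --pt "-0.0006 0.0019 0 0" --pt "-0.0006 0.0019 0 0"

```text
time: 17.62
ee_pos: [0.5522, -0.1065, -0.0282]
tcp_rot: [-180.0, -0.1, -71.8]
wrist_force: [2.5, -8.4, -2.4]
opening: 0.0293
grasp_force: 41.6
```

Call:
servo_tool --pt "0 0 0 0" --pt "0 0 0 0" --pt "0 0 0 0" --pt "0 0 0 0"

```text
time: 17.95
ee_pos: [0.5522, -0.1065, -0.0282]
tcp_rot: [-180.0, -0.1, -71.8]
wrist_force: [2.5, -7.1, -1.5]
opening: 0.029
grasp_force: 41.6
```

```bash
python3 scl.py; python3 - <<'E'
from h import *
f=[]
for i in range(4): camera('wrist'); f.append(get_obs()['wrist_force'])
print(np.mean(f,0),get_obs()['ee_pos'])
E
```

```text
4 [302.16 214.59] [[248, 222], [290, 259], [315, 172], [357, 203]] [242.1 223.4]
4 [303.11 214.96] [[249, 221], [291, 259], [315, 172], [357, 206]] [242.6 221.9]
18.0 [ 0.5522 -0.1065 -0.0282] [ 1.94 -8.06 -2.16]
[ 2.03416982 -8.13079645 -2.01333296] [ 0.55221722 -0.10651494 -0.02821891]
```

The push force climbed from about 2 N to 8.4 N within about 1 mm, so all the feet are carrying and it may be near the plateau. I'll ease the force off and let the wedge come back a few tenths of a mm for margin.

Converted, -0.143 cm is -0.0014, -0.02 cm is -0.0002.

Call:
servo_tool --pt "0.0002 -0.0005 -0.0002 0" --pt "0.0003 -0.001 -0.0002 0" --pt "0.0005 -0.0014 -0.0002 0" --pt "0.0005 -0.0014 -0.0002 0" --pt "0.0005 -0.0014 -0.0002 0" --pt "0.0005 -0.0014 -0.0002 0"

```text
time: 18.7
ee_pos: [0.5523, -0.1065, -0.0283]
tcp_rot: [-180.0, 0.0, -71.8]
wrist_force: [-2.0, 2.8, 4.8]
opening: 0.0289
grasp_force: 42.5
```

```bash
python3 - <<'E'
from h import *
f=[]
for i in range(3): camera('wrist'); f.append(get_obs()['wrist_force'])
p=get_obs()['ee_pos']; print(np.mean(f,0).round(2),p.round(5),p@[-.3132,.9497,0])
E
```

```text
[-2.17  2.74  5.37] [ 0.55229 -0.10649 -0.0283 ] -0.274110878628227
```

Converted, -0.057 cm is -0.0006, -0.028 cm is -0.0003.

Call:
servo_tool --pt "0.0001 -0.0003 0.0002 0" --pt "0.0002 -0.0006 0.0002 0" --pt "0.0002 -0.0006 0.0002 0" --pt "0.0002 -0.0006 0.0002 0" --pt "0.0002 -0.0006 0.0002 0"

```text
time: 19.27
ee_pos: [0.5523, -0.1066, -0.0283]
tcp_rot: [-180.0, 0.1, -71.8]
wrist_force: [-3.0, 6.1, 5.8]
opening: 0.0293
grasp_force: 42.5
```

```bash
cat > f.py <<'E'
from h import *
f=[]
for i in range(3): camera('wrist'); f.append(get_obs()['wrist_force'])
p=get_obs()['ee_pos']; print(np.mean(f,0).round(2),p.round(5),p@[-.3132,.9497,0],np.mean(f,0)@[-.3132,.9497,0])
E
python3 f.py
```

```text
[-2.37  6.49  5.24] [ 0.55226 -0.10656 -0.02834] -0.27416454172370097 6.907028073282938
```

The pull needed is over 6.9 N without any slip. With an 8.4 N push, that implies high friction and a wedge load of about 5 N, which is mid-climb, so I'll leave the wedge here. Next I relax to zero force and release.

Converted, 0.11 cm is 0.0011, 0.05 cm is 0.0005.

Call:
servo_tool --pt "-0.0002 0.0005 0.0003 0" --pt "-0.0004 0.0011 0.0003 0" --pt "-0.0004 0.0011 0.0003 0" --pt "-0.0004 0.0011 0.0003 0" --pt "-0.0004 0.0011 0.0003 0"

```text
time: 19.83
ee_pos: [0.5523, -0.1066, -0.0282]
tcp_rot: [180.0, -0.0, -71.8]
wrist_force: [1.8, 0.0, -2.3]
opening: 0.0291
grasp_force: 41.8
```

```bash
python3 f.py
```

```text
[ 1.1 -0.4 -2.2] [ 0.55222 -0.10659 -0.02824] -0.27418339481290754 -0.7246028747667816
```

Near zero. I release and lift clear.

Converted, 20 cm is 0.2, 18 cm is 0.18.

Call:
servo_tool --pt "0 0 -0.0001 0" --pt "0 0 -0.0001 0" --pt "0 0 -0.0001 0" --pt "0 0 -0.0001 0" --pt "0 0 -0.0001 0" --pt "0 0 -0.0001 0" --pt "0 0 -0.0001 0" --pt "0 0 0.01 0" --pt "0 0 0.03 0" --pt "0 0 0.06 0" --pt "0.005 -0.015 0.1 0" --pt "0.01 -0.03 0.14 0" --pt "0.015 -0.045 0.18 0" --pt "0.02 -0.06 0.2 0" --pt "0.02 -0.06 0.2 0" --pt "0.02 -0.06 0.2 0" --claw 0

```text
time: 21.32
ee_pos: [0.573, -0.1674, 0.1741]
tcp_rot: [-179.8, -0.1, -71.9]
wrist_force: [-0.4, -0.3, -0.9]
opening: 0.0851
grasp_force: 0.0
```

```bash
python3 scl.py; python3 - <<'E'
from h import *
o,im,C=shot('w6'); s=np.load('pics/slast.npy'); a=np.radians(108.25)
uy=np.array([np.cos(a),np.sin(a),0]); ux=np.array([uy[1],-uy[0],0])
b=max([k for k in blobs(im,*Y)],key=cv2.contourArea); 
for q in cv2.approxPolyDP(b,3,True)[:,0]: P=onz(C,q,.0225); Q=onz(C,q,0); print(q,np.round([P@ux,P@uy,Q@ux,Q@uy],4))
save('c6',np.hstack([cv2.resize(im,(400,300)),cv2.resize(s[190:280,170:290],(400,300),interpolation=cv2.INTER_CUBIC)]))
E
```

```text
4 [302.16 214.59] [[248, 222], [290, 259], [315, 172], [357, 203]] [242.1 223.4]
4 [303.09 214.95] [[249, 221], [291, 259], [315, 172], [357, 206]] [242.6 221.9]
21.3667 [ 0.5722 -0.1667  0.1723] [-0.19  0.64 -0.55]
[85  0] [ 0.6464 -0.4843  0.657  -0.4891]
[89 26] [ 0.6461 -0.4656  0.6568 -0.4691]
[106  44] [ 0.6343 -0.4522  0.6441 -0.4547]
[128  47] [ 0.6166 -0.4499  0.6252 -0.4523]
[145  33] [ 0.6015 -0.4603  0.6091 -0.4635]
[148  14] [ 0.5975 -0.4742  0.6048 -0.4783]
[143   0] [ 0.6004 -0.4842  0.6079 -0.489 ]
[123   0] [ 0.6162 -0.4843  0.6249 -0.489 ]
[126  20] [ 0.6157 -0.4699  0.6243 -0.4737]
[112  31] [ 0.628  -0.4619  0.6375 -0.4651]
[105  30] [ 0.6336 -0.4626  0.6434 -0.4659]
[122  19] [ 0.6188 -0.4706  0.6276 -0.4745]
[121   1] [ 0.6179 -0.4835  0.6266 -0.4883]
```

View pics/c6.png

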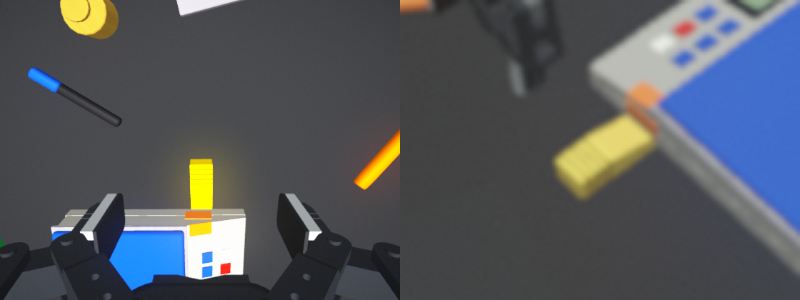

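The wedge lies flat under the tape at wrist crop (201,185) / scene crop (600,155). The scale has barely shifted and the gripper is clear. Handing in.

```bash
python3 -c "
from workcell import *
print(job_done())"
```

```text
the job is handed in; nothing more can be done
None
```

I slid the wedge in square under the orange tape, about 43 mm inside the edge, and let go of it there. The job is handed in with no verdict shown; by push force (about 2 N rising to 8.4 N) all three feet and the wedge carry the scale, but I did not measure its level.

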